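Crank out the stuck sample tray of a tube reader

ROBOT

A 6-joint arm with a two-finger parallel gripper is mounted at the origin on the work surface. World frame = base frame: x ahead of the robot, y to its left, z up, the work surface at z = 0. Lengths are in m, angles in degrees, forces in N, time in s.
With the tool pointing down it reaches from about 0.375 to 0.9 m from the base axis. Payload 3.1 kg.
Tool frame: the origin (TCP) lies midway between the tips of the shut fingers; the grasp point (between the pads) lies 19 mm behind it; z points along the fingers, y is the line along which they close (so a half turn about z gives the same grasp; the last joint's range is limited). The gripper opens to 87 mm and grips with 3 to 60 N. Pads are 19 mm wide; open, the fingers measure 117 mm over their backs; the gripper's body (75 mm by 190 mm) begins 51 mm behind the grasp point.
Start: joints at [65.747, 30.224, 82.088, -0, 67.689, -10.227], TCP at [0.151, 0.606, 0.195] pointing down, gripper open.
Joint ranges: [-176.69, 176.69], [-43.24, 126.21], [12.49, 139.97], [-82, 262], [0, 151.66], [-163.58, 163.58]. Speed limits (degrees/s): [159.86, 159.86, 180, 180, 180, 180].

INTERFACE

Orientations are given as a 3x3 rotation matrix whose columns are the frame's x, y, z axes.
In Python, from rig import bot, capture gives the robot as it stands.
- The arm moves only by the tool tcp_steps, called after "Emit:" as name([rows], argument=value, ...), one row to a line, values as JSON. Schema: {"type":"object","properties":{"increments":{"type":"array","items":{"type":"array","prefixItems":[{"type":"array","items":{"type":"number"},"minItems":3,"maxItems":3},{"type":"array","items":{"type":"number"},"minItems":3,"maxItems":3},{"type":"number"}],"minItems":3,"maxItems":3},"minItems":1,"maxItems":20},"only":{"type":"string"},"quiet":{"type":"boolean"},"lines":{"type":"string"}},"required":["increments"],"additionalProperties":false}. increments is a list of rows, 1 to 20 of them, each written [[dx, dy, dz], [rx, ry, rz], opening]: dx, dy, dz in a scale on which 1.0 is 800 mm, then a rotation vector rx, ry, rz in a scale on which 1.0 is 2 rad, then the opening from 0.0 (shut) to 1.0 (fully open); each row is the pose to reach, as a shift and turn from the pose commanded when the call began, along the tool's axes at that moment; what a row does not reach only later rows make up. A row lasts 1/10 s, in which the tool goes at most 0.05 m and 8.59 degrees, less where a joint would pass 70% of its speed; a pose out of reach is approached as far as the arm can. The fingers move at their own pace and stop on an object; the grip force is fixed at half the most. Time passes only in rows, so rows that do not move let the fingers close. The tool returns the time, the measured TCP pose, the force, the opening and the grip force at its end. only (a regular expression) keeps the lines of the reply that match it, lines (a string "A,B") keeps lines A to B, and quiet returns only ok. Shift and turn numbers lie between -1 and 1, and a call with a number outside is refused. Input that does not fit is refused with a message, and nothing moves.
- bot.read_state(): the state, without advancing time (a new reading comes with each control period).
- capture(name): name is "scene" or "top" or "wrist"; returns a dict with "color" (400x640x3 uint8, red, green, blue), "K" (3x3 intrinsics, pixels), "view" (4x4, takes a point from world to camera coordinates); the wrist camera has in their place "mount" (4x4, takes a point from camera to tool coordinates, whose origin is the TCP and whose axes are the flange's). Camera axes: x right, y up, looking along -z (the intrinsics and any distortion apply to the point x, -y, -z); pixel columns grow to the right and rows downward; lengths in m; the calibration is good to about 2 mm. A picture is of the moment at which its call begins: read the wrist's pose just before it. There is no depth.
- bot.hand_in(): hands the job in; it is judged then, once.
The state is a dict: "time_s": time; "joint_positions": joint angles; "qvel": joint speeds; "tau": joint torques, N m; "position": TCP position; "tcp_rot": TCP orientation; "force": force on the tool from outside, world axes, zero at the start; "moment": the same for the moment, N m; "opening": opening from 0.0 (shut) to 1.0 (fully open); "grasp_force": force on a finger pad.
Only numpy, scipy, OpenCV 4.12 (cv2) and the standard library are available. Lean on these libraries where they do the work, as an engineer would, in place of code of your own. Each camera call takes 0.05 s, during which the arm holds its last target. There are 200 camera calls.

TASK

The tube reader has lost power with samples inside. Take the loose crank out of its parking block, seat it fully home by feel on the square drive hidden in the well of the reader's top deck, and crank clockwise (seen from above) until the sample tray stands out of the front by at least 40 mm. Press only gently, never pull the tray or handle the reader itself, leave the crank standing seated in the well, and leave everything else on the bench where it is.

Things in the scene. Friction and masses are not known exactly. Their poses are not given: they have to be found in the camera images.
- reader: Tube reader, a fixed grey and white box 260 (x) x 280 (y) x 125 mm high. Origin: centre of its underside; its front with the tray faces its own -x, z up. Its yaw varies. On the top deck a round collar surrounds the well.
- well (a point): Centre of the flat round floor of the well, 80 mm above the bench, axes as the reader's. The well is 56 mm wide, open upwards; its collar (68 mm outside) rises to 51 mm above this floor. On the floor stands the drive: a dark steel square stub, 22 mm across flats and 22 mm tall, topped by a blunt cone 8 mm tall (23.5 mm wide at its foot, 13 mm at the tip, which is 30 mm above the floor).
- well_mouth (a point): Centre of the collar's upper rim, 51 mm straight above well. The drive below does NOT stand at the centre: it is eccentric by 3 to 4.8 mm in some direction, its flats at any angle; this differs each time, is not measured and must be felt. Pressing does not shift it. It turns about the well's centre, only clockwise, up to 2.6 rad, against about 0.15 N m.
- tray: White sample tray with small capped tubes, behind a flush 170 x 56 mm front panel. Origin: on its front, in the reader's frame at x = -130 mm when closed. It slides out along the reader's -x, 20 mm per radian that the drive is turned clockwise, with a stop at 52 mm. Nothing on it to grip.
- crank: Loose steel crank, about 0.4 kg, standing upright. Origin: centre of its open lower end; z up; arm along +x. Socket from 0 to 40 mm high: square hole 24.4 mm across flats, flats facing its x and y; outside eight-sided, 42 mm at most. Above it a 41 mm round shaft to 70 mm, then the flat arm, 24 mm wide, 12 mm thick, from x = -20 to 100 mm. Fully seated, the lower end stands on the well floor.
- crank_hub (a point): Where to grip the crank to carry it: on the socket's axis, 104 mm above the crank's lower end, in the square hub block (26 x 26 mm, sides along the crank's x and y) that stands on the arm from 82 to 114 mm. Axes as the crank's.
- crank_knob (a point): Point in the crank's black handle, 85 mm from the socket's axis along the crank's +x, 106 mm above its lower end. The handle is round, 22 to 24 mm thick, stands upright from 83.5 to 123.5 mm and spins freely on its pin. Axes as the crank's.
- holder: Fixed grey parking block 80 x 80 x 55 mm with a round hole (47 mm wide, 35 mm deep) in which the crank's socket stands loosely, 20 mm above the bench. It stands left or right of the reader. Origin: centre of its underside.
- rack: Bystander: empty white tube rack, 160 x 70 x 75 mm, on the other side of the reader. Origin: centre of its underside.
- tube_a: Bystander: capped sample tube lying on the bench, 90 mm long, 15 mm thick.
- tube_b: Bystander: another such tube.
- pen: Bystander: orange pen on the bench, 140 mm long.
- labels: Bystander: roll of labels, 80 mm wide, 30 mm high, on the bench.
- cup: Bystander: small jar, 38 mm wide, 45 mm high, standing on the far left corner of the reader's deck.
Things that resemble listed ones, but are neither listed nor needed, are in the scene too. There is more than one size of the crank; the one meant has the size given above. Of the things that look like the holder, the larger one is meant.

How it is judged (in metres and radians):
On the way, in this order (a step that is already met when the one before it is completed fails the run):
1. the crank is lifted clear of its parking block (z of crank in the frame of holder above 0.06 m and contact force between the fingers and crank above 1 N), for 0.1 s.
2. the crank is seated fully home on the drive in the well, upright, with the tray still in (z of crank in the frame of well below 0.006 m and horizontal distance between crank and well below 0.01 m and angle between crank's own z axis and vertical below 0.12 rad and x of tray in the frame of reader above -0.15 m), for 0.2 s.
3. the tray is cranked out by at least 40 mm with the crank still seated (x of tray in the frame of reader below -0.17 m and z of crank in the frame of well below 0.012 m and horizontal distance between crank and well below 0.01 m), for 0.2 s.
At the end, for the whole second after the job is handed in: The tray's front stands at least 40 mm out of the reader, and the crank stands at rest, released, in the well: lower end within 8 mm of the well floor, within 10 mm of the well's centre, tilted less than 0.15 rad (x of tray in the frame of reader below -0.17 m and z of crank in the frame of well below 0.008 m and horizontal distance between crank and well below 0.01 m and angle between crank's own z axis and vertical below 0.15 rad and linear speed of crank below 0.02 m/s); the robot touches nothing.
It fails at once if the crank is forced onto the reader or its drive: the contact forces between them add up to over 60 N (a straight push of about 25 N) (contact force between crank and reader above 60 N).
It fails at once if the robot pulls or pushes the tray (contact force between any of the arm, the fingers and tray above 1 N).
It fails at once if the robot handles or strikes the reader (contact force between any of the fingers, the arm and reader above 8 N).
It fails at once if a bystander is moved more than 30 mm (distance of any of rack, tube_a, tube_b, pen, labels, cup from where it was at the start of the episode above 0.03 m).
It also fails if it takes over 72 s, if anything falls off the work surface, if the arm or the gripper's body presses on something with over 40 N, if the wrist force passes 120 N, or if a joint passes its speed limit or range.

## Working session

There is one attempt and no reset: what is moved stays moved. The work goes in short steps, Python scripts to look and compute and a tool call to move; the robot and the scene stay as the last step left them, time stands still between calls to the robot, and variables do not carry over. Pictures are saved under pics/ and viewed, at most 10 in all, crops included, and the job is handed in when it is done.

```bash
ls; mkdir -p pics
```

Create h.py:
```python
import numpy as np, cv2
from rig import bot, capture
def grab(n,f):
    s=bot.read_state(); c=capture(n); cv2.imwrite('pics/'+f,c['color'][:,:,::-1]); 
    if n=='wrist':
        T=np.eye(4);T[:3,:3]=np.array(s['tcp_rot']);T[:3,3]=s['position']
        c['view']=np.linalg.inv(T@np.array(c['mount']))
    np.savez('pics/'+f[:-4]+'.npz',K=c['K'],V=c['view'],color=c['color']); return c
def load(f): return np.load('pics/'+f+'.npz')
def pix(f,P):
    d=load(f);P=np.atleast_2d(P);q=(np.c_[P,np.ones(len(P))]@d['V'].T)[:,:3]*[1,-1,-1]
    q=q@d['K'].T; return q[:,:2]/q[:,2:]
def world(f,u,v,z):
    d=load(f);r=np.linalg.inv(d['K'])@[u,v,1]*[1,-1,-1];C=np.linalg.inv(d['V'])
    r=C[:3,:3]@r;o=C[:3,3];return o+r*(z-o[2])/r[2]
```

Run:
```python
from h import *
c=grab('scene','s0.png');d=grab('top','t0.png');print(c.keys(),bot.read_state())
import numpy as np
for x in (c,d): print(x['K'],np.linalg.inv(x['view'])[:3,3])
```

```text
pics
dict_keys(['color', 'K', 'view']) {'time_s': 0.1, 'joint_positions': array([ 6.57461829e+01,  3.02727307e+01,  8.21473767e+01, -1.00625755e-04,
        6.76857689e+01, -1.02305715e+01]), 'qvel': array([ 0.02568079, -0.03491289, -0.10922602,  0.08946255, -0.01982562,
       -0.05634314]), 'tau': array([ 1.66486275e-04, -4.40985453e+01, -1.77150822e+01,  6.35054265e-02,
        5.33910154e-02, -3.40245515e-05]), 'position': array([0.15117312, 0.60574877, 0.1944885 ]), 'tcp_rot': array([[-9.70197534e-01,  2.42314200e-01, -7.57594242e-04],
       [ 2.42315164e-01,  9.70196125e-01, -1.68545295e-03],
       [ 3.26605816e-04, -1.81879887e-03, -9.99998293e-01]]), 'force': array([-0.33734162,  0.58087175, -0.71536034]), 'moment': array([ 0.02441831, -0.03427642, -0.03576362]), 'grasp_force': 0.0, 'opening': 0.9972307408402156}
[[440.47120993   0.         314.70770842]
 [  0.         440.47120993 198.53984647]
 [  0.           0.           1.        ]] [0.9547802  0.71801682 1.14708669]
[[489.13816613   0.         318.84826841]
 [  0.         489.13816613 209.46199721]
 [  0.           0.           1.        ]] [0.43272054 0.00689028 1.33758704]
```

View pics/t0.png

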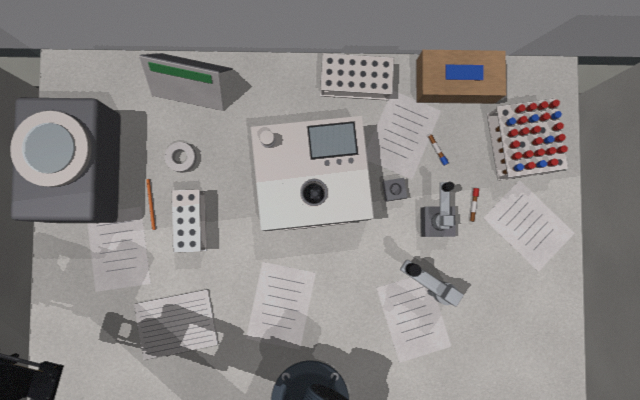

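View pics/s0.png

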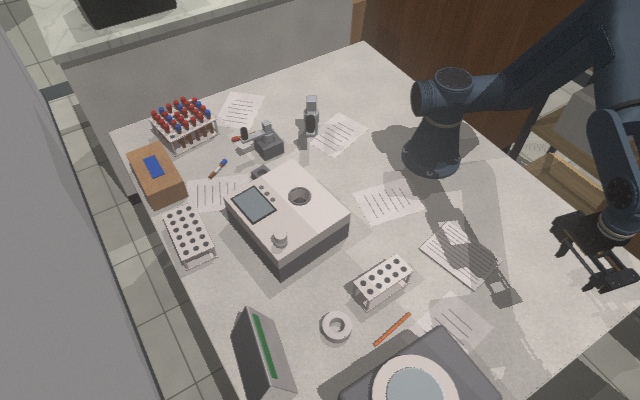

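The top view shows these possible matches:
- **Crank:** one upright in a block at (440,220) with its knob at (447,187), and a loose one lying at (432,283).
- **Block:** a larger one at (439,221) and a small one at (396,189).

The well is at (314,193). I choose the crank in the larger block and will check it in a close crop.

Run:
```python
from h import *
a=cv2.imread('pics/t0.png')[165:315,380:500];b=cv2.imread('pics/s0.png')[90:190,220:330]
w=cv2.imread('pics/t0.png')[110:240,240:385]
f=lambda i,s:cv2.resize(i,None,fx=s,fy=s,interpolation=cv2.INTER_CUBIC)
c=np.zeros((600,800,3),np.uint8)
A=f(a,4);c[:600,:480]=A
B=f(b,2.9);c[:290,480:799]=B[:290,:319]
W=f(w,2.2);c[300:586,480:799]=W[:286,:319]
cv2.imwrite('pics/crop1.png',c)
# sanity of scale
for n,u,v,z in [('well mouth',314,193,.131),('hub',447,221,.134),('knob',447,187,.1435),('lyA',410,268,.03),('lyB',455,296,.03),('deck fl',261,229,.125),('deck fr',373,217,.125),('deck bl',249,122,.125),('deck br',362,117,.125)]: print(n,world('t0',u,v,z))
```

```text
well mouth [ 0.54245261 -0.00630913  0.131     ]
hub [ 0.47527552 -0.33601901  0.134     ]
knob [ 0.55881673 -0.33405638  0.1435    ]
lyA [ 0.35270431 -0.26514169  0.03      ]
lyB [ 0.27898406 -0.38533718  0.03      ]
deck fl [0.45264312 0.12402589 0.125     ]
deck fr [ 0.48427774 -0.15352831  0.125     ]
deck bl [0.7199146  0.15741308 0.125     ]
deck br [ 0.73582893 -0.12583218  0.125     ]
```

View pics/crop1.png

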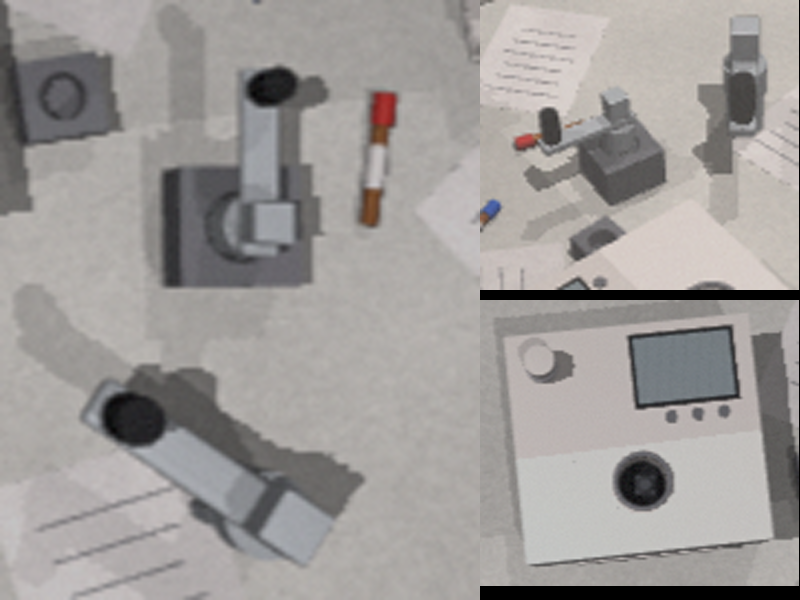

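The crops confirm the choice. The crank in the larger block has its hub at (448,220) and knob at (448,187), and hub to knob measures 84 mm, which matches. The other crank is visibly bigger. The well's collar is at about (314,193). I'll move over the well for a wrist view, and write a helper that gives the distances in tool axes.

Add to h.py:
```python
from scipy.spatial.transform import Rotation as R
def goal(x,y,z,yaw):
    """yaw: world heading (deg) of tool y axis minus 90; tool down. prints tool-frame delta"""
    s=bot.read_state();Rt=np.array(s['tcp_rot']);c=np.radians(yaw)
    yv=np.array([-np.sin(c),np.cos(c),0]);zv=np.array([0,0,-1.]);G=np.c_[np.cross(yv,zv),yv,zv]
    # G x axis = y x z
    d=Rt.T@(np.array([x,y,z])-s['position']);rv=R.from_matrix(Rt.T@G).as_rotvec(degrees=True)
    print('d',d.round(4),'rv',rv.round(2),'dist',np.linalg.norm(d).round(3),'pos',s['position'].round(4),'yaw',round(float(np.degrees(np.arctan2(-Rt[0,1],Rt[1,1]))),2),'j6',s['joint_positions'][5].round(1),'t',s['time_s'])
```

Run:
```python
from h import *
c=capture('wrist');print(np.array(c['mount']).round(3),c['K'])
goal(.5,0,.33,0)
```

```text
[[ 0.     0.955  0.296  0.081]
 [ 1.    -0.001  0.001  0.001]
 [ 0.001  0.296 -0.955 -0.189]
 [ 0.     0.     0.     1.   ]] [[356.78707081   0.         320.73549323]
 [  0.         356.78707081 194.32616262]
 [  0.           0.           1.        ]]
d [-0.4852 -0.5034 -0.1347] rv [ -0.09  -0.03 -14.03] dist 0.712 pos [0.1512 0.6058 0.1946] yaw -14.03 j6 -10.2 t 0.15
```

Run:
```python
from h import *
goal(.623,-.006,.26,0);goal(.623,-.006,.18,0)
```

```text
d [-0.606  -0.4793 -0.0648] rv [ -0.09  -0.03 -14.03] dist 0.775 pos [0.1512 0.6058 0.1946] yaw -14.03 j6 -10.2 t 0.15
d [-0.606  -0.4792  0.0152] rv [ -0.09  -0.03 -14.03] dist 0.773 pos [0.1512 0.6058 0.1946] yaw -14.03 j6 -10.2 t 0.15
```

Units first: shifts go in shares of 800 mm and turns go in shares of 2 rad. So -0.606 m / 0.8 = -0.7575, -0.479 m / 0.8 = -0.5988, -14 degrees / 114.5916 = -0.1222.

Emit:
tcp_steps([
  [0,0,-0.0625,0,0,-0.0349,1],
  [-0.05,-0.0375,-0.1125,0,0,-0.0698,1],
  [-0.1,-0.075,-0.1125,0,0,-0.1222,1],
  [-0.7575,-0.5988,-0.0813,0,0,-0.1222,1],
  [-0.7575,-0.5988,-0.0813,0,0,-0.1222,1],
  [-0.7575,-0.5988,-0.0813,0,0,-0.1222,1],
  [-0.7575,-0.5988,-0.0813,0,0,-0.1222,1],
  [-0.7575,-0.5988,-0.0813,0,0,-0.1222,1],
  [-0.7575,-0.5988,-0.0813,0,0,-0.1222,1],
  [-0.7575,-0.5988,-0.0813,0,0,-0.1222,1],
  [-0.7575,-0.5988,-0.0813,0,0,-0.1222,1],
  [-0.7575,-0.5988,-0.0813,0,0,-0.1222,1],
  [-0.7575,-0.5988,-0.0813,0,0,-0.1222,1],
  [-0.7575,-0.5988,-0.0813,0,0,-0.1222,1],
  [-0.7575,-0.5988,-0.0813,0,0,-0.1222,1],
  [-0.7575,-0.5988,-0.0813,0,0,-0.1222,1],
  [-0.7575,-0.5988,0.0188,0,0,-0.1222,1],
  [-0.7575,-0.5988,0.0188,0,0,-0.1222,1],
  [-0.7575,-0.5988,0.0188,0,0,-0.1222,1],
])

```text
refused: increments[0]: [0, 0, -0.0625, 0, 0, -0.0349, 1] is too long (schema: maxItems 3). Nothing was moved.
```

Refused on format, not on reach. It needs rows with the three-number parts in brackets of their own.

Emit:
tcp_steps([
  [[0,0,-0.0625],[0,0,-0.0349],1],
  [[-0.05,-0.0375,-0.1125],[0,0,-0.0698],1],
  [[-0.1,-0.075,-0.1125],[0,0,-0.1222],1],
  [[-0.7575,-0.5988,-0.0813],[0,0,-0.1222],1],
  [[-0.7575,-0.5988,-0.0813],[0,0,-0.1222],1],
  [[-0.7575,-0.5988,-0.0813],[0,0,-0.1222],1],
  [[-0.7575,-0.5988,-0.0813],[0,0,-0.1222],1],
  [[-0.7575,-0.5988,-0.0813],[0,0,-0.1222],1],
  [[-0.7575,-0.5988,-0.0813],[0,0,-0.1222],1],
  [[-0.7575,-0.5988,-0.0813],[0,0,-0.1222],1],
  [[-0.7575,-0.5988,-0.0813],[0,0,-0.1222],1],
  [[-0.7575,-0.5988,-0.0813],[0,0,-0.1222],1],
  [[-0.7575,-0.5988,-0.0813],[0,0,-0.1222],1],
  [[-0.7575,-0.5988,-0.0813],[0,0,-0.1222],1],
  [[-0.7575,-0.5988,-0.0813],[0,0,-0.1222],1],
  [[-0.7575,-0.5988,-0.0813],[0,0,-0.1222],1],
  [[-0.7575,-0.5988,0.0188],[0,0,-0.1222],1],
  [[-0.7575,-0.5988,0.0188],[0,0,-0.1222],1],
  [[-0.7575,-0.5988,0.0188],[0,0,-0.1222],1],
])

```text
time_s: 2.05
position: [0.62, -0.0065, 0.1745]
tcp_rot: [[-1.0, 0.003, -0.012], [0.003, 1.0, 0.002], [0.012, 0.002, -1.0]]
force: [-0.9, 0.5, 0.5]
opening: 0.999
grasp_force: 0.0
```

Run:
```python
from h import *
goal(.623,-.006,.18,0)
c=grab('wrist','w1.png');print(pix('w1',[[.542,-.006,.131],[.542,-.006,.08]]))
```

```text
d [-0.0029  0.0006 -0.0056] rv [ 0.1  -0.66 -0.18] dist 0.006 pos [ 0.62   -0.0065  0.1745] yaw -0.18 j6 -100.7 t 2.05
[[320.46752546  89.34631085]
 [320.4539832   89.15107041]]
```

Run:
```python
from h import *
c=grab('wrist','w2.png');goal(.623,-.006,.18,0);print(pix('w2',[[.542,-.006,.131],[.542,-.006,.08]]))
a=c['color'][40:140,270:370,::-1]
g=(255*(a/255.)**.4).astype(np.uint8)
f=lambda i:cv2.resize(i,(400,400),interpolation=cv2.INTER_CUBIC)
o=cv2.convertScaleAbs(g[20:80,20:80],alpha=1.5,beta=-60)
cv2.imwrite('pics/c2.png',np.hstack([f(a),f(g)]))
```

```text
d [-0.0004 -0.001  -0.0001] rv [ 0.05 -0.13 -0.06] dist 0.001 pos [ 0.6226 -0.005   0.1799] yaw -0.06 j6 -100.7 t 2.15
[[319.01150862  87.0063646 ]
 [319.27059015  86.91919367]]
```

View pics/c2.png

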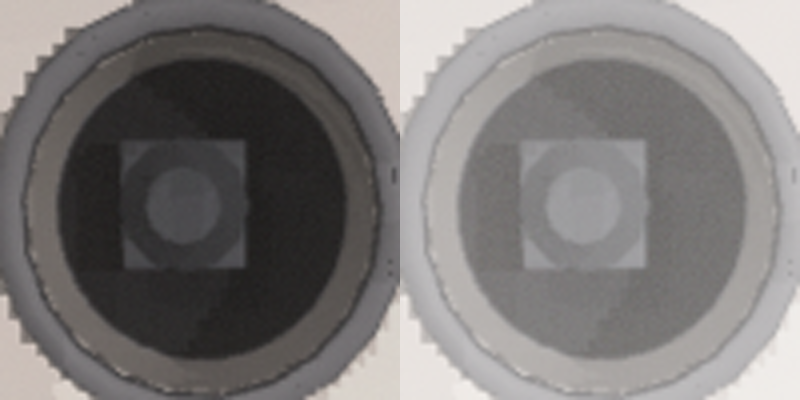

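The drive shows clearly. The well's floor circle is centred near image (320.8,92.2), the cone tip is near (315.8,91.2), and the square's flats run parallel to the image axes, so its yaw is about 0°. That puts it roughly 3.7 mm toward world −y. Next I look at the crank.

Run:
```python
from h import *
for n,u,v,z in [('mouth',320.9,92.75,.131),('floor',320.75,92.2,.08),('tip',315.75,91.25,.11),('sq',316,90.8,.102),('sq',315.5,74.7,.102)]: print(n,world('w2',u,v,z).round(4))
goal(.478,-.338,.24,0)
```

```text
mouth [ 0.5455 -0.0048  0.131 ]
floor [ 0.5459 -0.0049  0.08  ]
tip [ 0.5448 -0.0083  0.11  ]
sq [ 0.5446 -0.0083  0.102 ]
sq [ 0.5337 -0.0086  0.102 ]
d [ 0.1444 -0.3331 -0.06  ] rv [ 0.05 -0.13 -0.06] dist 0.368 pos [ 0.6226 -0.005   0.1799] yaw -0.06 j6 -100.7 t 2.15
```

To row units: -0.333 m / 0.8 = -0.4163, 0.144 m / 0.8 = 0.18.

Emit:
tcp_steps([
  [[0,0,-0.0625],[0,0,0],1],
  [[0.025,-0.05,-0.1],[0,0,0],1],
  [[0.18,-0.4163,-0.075],[0,0,0],1],
  [[0.18,-0.4163,-0.075],[0,0,0],1],
  [[0.18,-0.4163,-0.075],[0,0,0],1],
  [[0.18,-0.4163,-0.075],[0,0,0],1],
  [[0.18,-0.4163,-0.075],[0,0,0],1],
  [[0.18,-0.4163,-0.075],[0,0,0],1],
  [[0.18,-0.4163,-0.075],[0,0,0],1],
  [[0.18,-0.4163,-0.075],[0,0,0],1],
  [[0.18,-0.4163,-0.075],[0,0,0],1],
  [[0.18,-0.4163,-0.075],[0,0,0],1],
  [[0.18,-0.4163,-0.075],[0,0,0],1],
])

```text
time_s: 3.45
position: [0.48, -0.3365, 0.2413]
tcp_rot: [[-1.0, -0.002, 0.001], [-0.002, 1.0, -0.001], [-0.001, -0.001, -1.0]]
force: [-0.7, 0.3, 0.4]
opening: 0.999
grasp_force: 0.0
```

Run:
```python
from h import *
c=grab('wrist','w3.png')
goal(.478,-.338,.123,0);print(pix('w3',[[.476,-.338,.134],[.56,-.336,.1435]]))
a=c['color'][100:300,220:420,::-1]
cv2.imwrite('pics/c3.png',cv2.resize(a,(600,600),interpolation=cv2.INTER_CUBIC))
```

```text
d [ 0.002  -0.0013  0.118 ] rv [-0.02  0.03  0.11] dist 0.118 pos [ 0.4799 -0.3367  0.241 ] yaw 0.11 j6 -136.1 t 3.5
[[318.65943649 177.59750898]
 [320.7359821  270.65032035]]
```

View pics/c3.png

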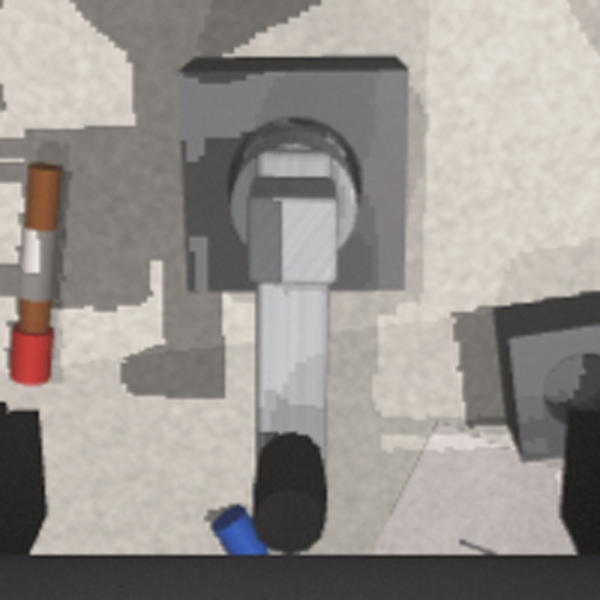

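The hub's top is centred at crop (292,240), which is image (317.5,180). The knob's top is at image (316.7,273.5). The crank stands upright with its arm along about +x.

Run:
```python
from h import *
h=world('w3',317.5,180.1,.134);k=world('w3',316.7,273.5,.1435);print(h,k,k-h,np.degrees(np.arctan2(*(k-h)[[1,0]])))
goal(h[0],h[1],.106,0)
```

```text
[ 0.47821838 -0.33899277  0.134     ] [ 0.56289808 -0.33963638  0.1435    ] [ 0.08467971 -0.00064361  0.0095    ] -0.43546625343211004
d [ 0.0018 -0.0023  0.135 ] rv [-0.02  0.03  0.11] dist 0.135 pos [ 0.4799 -0.3367  0.241 ] yaw 0.11 j6 -136.1 t 3.5
```

To row units: 0.135 m / 0.8 = 0.1688, 0.12 m / 0.8 = 0.15.

Emit:
tcp_steps([
  [[0.0025,-0.0025,0.05],[0,0,0],1],
  [[0.0025,-0.0025,0.1],[0,0,0],1],
  [[0.0025,-0.0025,0.15],[0,0,0],1],
  [[0.0025,-0.0025,0.1688],[0,0,0],1],
  [[0.0025,-0.0025,0.1688],[0,0,0],1],
  [[0.0025,-0.0025,0.1688],[0,0,0],1],
  [[0.0025,-0.0025,0.1688],[0,0,0],0],
  [[0.0025,-0.0025,0.1688],[0,0,0],0],
  [[0.0025,-0.0025,0.1688],[0,0,0],0],
  [[0.0025,-0.0025,0.1688],[0,0,0],0],
  [[0.0025,-0.0025,0.1688],[0,0,0],0],
  [[0.0025,-0.0025,0.1688],[0,0,0],0],
  [[0.0025,-0.0025,0.1688],[0,0,0],0],
  [[0.0025,-0.0025,0.1688],[0,0,0],0],
])

```text
time_s: 4.9
position: [0.4771, -0.3402, 0.1053]
tcp_rot: [[-1.0, 0.001, -0.0], [0.001, 1.0, 0.0], [0.0, 0.0, -1.0]]
force: [0.3, 0.3, 0.2]
opening: 0.356
grasp_force: 0.0
```

Run:
```python
from h import *
s=bot.read_state();print(s['force'],s['moment'],s['opening']*.087)
goal(.478,-.339,.106,0)
```

```text
[0.29754287 0.2903038  0.15615188] [-0.01443152  0.03429253 -0.02167472] 0.030929319222818934
d [-0.0009  0.0012 -0.0007] rv [ 0.   -0.   -0.03] dist 0.002 pos [ 0.4771 -0.3402  0.1053] yaw -0.03 j6 -136.4 t 4.9
```

Still closing. I'll finish the grip, then lift 130 mm.

To row units: -0.14 m / 0.8 = -0.175, -0.12 m / 0.8 = -0.15.

Emit:
tcp_steps([
  [[0,0,0],[0,0,0],0],
  [[0,0,0],[0,0,0],0],
  [[0,0,0],[0,0,0],0],
  [[0,0,-0.0125],[0,0,0],0],
  [[0,0,-0.0375],[0,0,0],0],
  [[0,0,-0.075],[0,0,0],0],
  [[0,0,-0.1125],[0,0,0],0],
  [[0,0,-0.15],[0,0,0],0],
  [[0,0,-0.175],[0,0,0],0],
  [[0,0,-0.175],[0,0,0],0],
  [[0,0,-0.175],[0,0,0],0],
])

```text
time_s: 6.0
position: [0.4766, -0.3396, 0.2448]
tcp_rot: [[-1.0, 0.0, -0.001], [0.0, 1.0, 0.001], [0.001, 0.001, -1.0]]
force: [-0.5, 1.1, -4.5]
opening: 0.284
grasp_force: 30.0
```

Run:
```python
from h import *
c=grab('wrist','w4.png')
s=bot.read_state();print(s['force'],s['moment'],s['opening']*.087)
goal(.5447,-.0083,.245,0)
cv2.imwrite('pics/c4.png',c['color'][100:400,170:470,::-1])
```

```text
[ 0.06321985  0.15483707 -4.25152458] [0.03332981 0.0591062  0.01476665] 0.02429167065435
d [-0.0685  0.3308 -0.0005] rv [ 0.14 -0.15 -0.03] dist 0.338 pos [ 0.476  -0.3391  0.2438] yaw -0.03 j6 -136.4 t 6.05
```

View pics/c4.png

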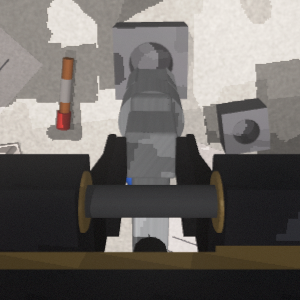

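The hold is good: the crank weighs 4.3 N and looks upright in the fingers, and the parking block is empty. Now I carry it over the drive.

To row units: 0.3302 m / 0.8 = 0.4128, 0.125 m / 0.8 = 0.1563.

Emit:
tcp_steps([
  [[-0.0125,0.05,0],[0,0,0],0],
  [[-0.025,0.1,0],[0,0,0],0],
  [[-0.0375,0.1563,0],[0,0,0],0],
  [[-0.0438,0.2125,0],[0,0,0],0],
  [[-0.0563,0.2688,0],[0,0,0],0],
  [[-0.0688,0.325,0],[0,0,0],0],
  [[-0.0775,0.3688,0],[0,0,0],0],
  [[-0.0825,0.4,0],[0,0,0],0],
  [[-0.0846,0.4128,0],[0,0,0],0],
  [[-0.0846,0.4128,0],[0,0,0],0],
  [[-0.0846,0.4128,0],[0,0,0],0],
  [[-0.0846,0.4128,0],[0,0,0],0],
])

```text
time_s: 7.25
position: [0.5448, -0.0114, 0.2449]
tcp_rot: [[-1.0, 0.002, -0.001], [0.002, 1.0, -0.001], [0.001, -0.001, -1.0]]
force: [0.5, 0.4, -3.9]
opening: 0.279
grasp_force: 30.0
```

Run:
```python
from h import *
goal(.5437,-.0089,.225,0);s=bot.read_state();print(s['force'],s['moment'])
d=grab('top','t5.png');c=grab('scene','s5.png')
```

```text
d [0.001  0.0025 0.0199] rv [-0.03 -0.05 -0.12] dist 0.02 pos [ 0.5448 -0.0114  0.2449] yaw -0.12 j6 -102.8 t 7.25
[ 0.50897193  0.38159244 -3.9172363 ] [ 0.07298966  0.02186087 -0.0592299 ]
```

To row units: 0.02 m / 0.8 = 0.025, 0.01 m / 0.8 = 0.0125.

Emit:
tcp_steps([
  [[0,0,0.0125],[0,0,0],0],
  [[0,0,0.025],[0,0,0],0],
  [[0,0,0.025],[0,0,0],0],
  [[0,0,0.025],[0,0,0],0],
])

```text
time_s: 7.75
position: [0.5444, -0.01, 0.2246]
tcp_rot: [[-1.0, 0.001, -0.002], [0.001, 1.0, 0.0], [0.002, 0.0, -1.0]]
force: [-0.1, -0.0, -4.4]
opening: 0.277
grasp_force: 30.0
```

Run:
```python
from h import *
goal(.5437,-.0089,.2,0);s=bot.read_state();print(s['force'],s['moment'])
```

```text
d [0.0007 0.0011 0.0246] rv [ 0.02 -0.1  -0.04] dist 0.025 pos [ 0.5444 -0.01    0.2246] yaw -0.04 j6 -102.8 t 7.75
[-0.08096609 -0.03655898 -4.36923682] [0.01200361 0.02291734 0.00692159]
```

To row units: 0.028 m / 0.8 = 0.035, 0.026 m / 0.8 = 0.0325.

Emit:
tcp_steps([
  [[0.0009,0.0014,0.0125],[0,0,0],0],
  [[0.0009,0.0014,0.025],[0,0,0],0],
  [[0.0009,0.0014,0.03],[0,0,0],0],
  [[0.0009,0.0014,0.0325],[0,0,0],0],
  [[0.0009,0.0014,0.035],[0,0,0],0],
  [[0.0009,0.0014,0.035],[0,0,0],0],
])

```text
time_s: 8.35
position: [0.5443, -0.0089, 0.1972]
tcp_rot: [[-1.0, 0.0, -0.0], [0.0, 1.0, -0.0], [0.0, -0.0, -1.0]]
force: [-0.7, -0.2, -3.6]
opening: 0.279
grasp_force: 30.0
```

Run:
```python
from h import *
goal(.5437,-.0089,.19,0);s=bot.read_state();print(s['force'],s['moment'])
```

```text
d [ 0.0006 -0.      0.0072] rv [-0.   -0.01 -0.02] dist 0.007 pos [ 0.5443 -0.0089  0.1972] yaw -0.02 j6 -102.7 t 8.35
[-0.68310523 -0.1975418  -3.59969747] [-0.0170789   0.03735343  0.00472503]
```

Free so far, with the lower end about 2 mm above the tip. I'll go down 1 mm per row.

Emit:
tcp_steps([
  [[0,0,0.0013],[0,0,0],0],
  [[0,0,0.0025],[0,0,0],0],
  [[0,0,0.0038],[0,0,0],0],
  [[0,0,0.005],[0,0,0],0],
  [[0,0,0.0063],[0,0,0],0],
  [[0,0,0.0063],[0,0,0],0],
])

```text
time_s: 8.95
position: [0.5441, -0.0089, 0.1922]
tcp_rot: [[-1.0, 0.0, -0.0], [0.0, 1.0, 0.0], [0.0, 0.0, -1.0]]
force: [-0.4, -0.7, -4.5]
opening: 0.281
grasp_force: 30.0
```

Emit:
tcp_steps([
  [[0,0,0.0013],[0,0,0],0],
  [[0,0,0.0025],[0,0,0],0],
  [[0,0,0.0038],[0,0,0],0],
  [[0,0,0.0038],[0,0,0],0],
])

```text
time_s: 9.35
position: [0.5442, -0.0089, 0.1892]
tcp_rot: [[-1.0, 0.001, -0.0], [0.001, 1.0, 0.0], [0.0, 0.0, -1.0]]
force: [-0.4, 0.6, -4.4]
opening: 0.281
grasp_force: 30.0
```

Run:
```python
from h import *
s=bot.read_state();print(s['force'],s['moment'],s['position'])
```

```text
[-0.37896481  0.61673379 -4.44940358] [ 0.03710336 -0.00836415  0.03366409] [ 0.54415648 -0.00889432  0.18917754]
```

To row units: 0.002 m / 0.8 = 0.0025, 0.001 m / 0.8 = 0.0013.

Emit:
tcp_steps([
  [[0,0,0.0013],[0,0,0],0],
  [[0,0,0.0025],[0,0,0],0],
  [[0,0,0.0025],[0,0,0],0],
  [[0,0,0.0025],[0,0,0],0],
])

```text
time_s: 9.75
position: [0.5443, -0.0089, 0.1873]
tcp_rot: [[-1.0, 0.001, 0.0], [0.001, 1.0, 0.0], [-0.0, 0.0, -1.0]]
force: [0.1, 0.2, -4.9]
opening: 0.278
grasp_force: 30.0
```

Emit:
tcp_steps([
  [[0,0,0.0013],[0,0,0],0],
  [[0,0,0.0013],[0,0,0],0],
  [[0,0,0.0013],[0,0,0],0],
])

```text
time_s: 10.05
position: [0.5442, -0.0089, 0.1863]
tcp_rot: [[-1.0, 0.0, -0.0], [0.0, 1.0, 0.0], [0.0, 0.0, -1.0]]
force: [-0.1, 0.2, -4.8]
opening: 0.276
grasp_force: 30.0
```

Emit:
tcp_steps([
  [[0,0,0.0013],[0,0,0],0],
  [[0,0,0.0013],[0,0,0],0],
  [[0,0,0.0013],[0,0,0],0],
])

```text
time_s: 10.35
position: [0.5442, -0.0089, 0.1853]
tcp_rot: [[-1.0, 0.0, -0.0], [0.0, 1.0, 0.0], [0.0, 0.0, -1.0]]
force: [-0.6, -0.2, -4.9]
opening: 0.277
grasp_force: 30.0
```

Still free with the lower end about 20 mm above the floor, so it's already past the cone's foot. Carrying on down.

To row units: 0.002 m / 0.8 = 0.0025, 0.001 m / 0.8 = 0.0013.

Emit:
tcp_steps([
  [[0,0,0.0013],[0,0,0],0],
  [[0,0,0.0025],[0,0,0],0],
  [[0,0,0.0025],[0,0,0],0],
])

```text
time_s: 10.65
position: [0.5441, -0.0089, 0.1832]
tcp_rot: [[-1.0, 0.001, -0.0], [0.001, 1.0, 0.0], [0.0, 0.0, -1.0]]
force: [0.1, 0.6, -4.3]
opening: 0.284
grasp_force: 30.0
```

Emit:
tcp_steps([
  [[0,0,0.0013],[0,0,0],0],
  [[0,0,0.0025],[0,0,0],0],
  [[0,0,0.0038],[0,0,0],0],
  [[0,0,0.0038],[0,0,0],0],
])

```text
time_s: 11.05
position: [0.5442, -0.0089, 0.1802]
tcp_rot: [[-1.0, 0.0, -0.0], [0.0, 1.0, 0.0], [0.0, 0.0, -1.0]]
force: [0.3, 0.9, -4.8]
opening: 0.274
grasp_force: 30.0
```

Emit:
tcp_steps([
  [[0,0,0.0013],[0,0,0],0],
  [[0,0,0.0025],[0,0,0],0],
  [[0,0,0.0038],[0,0,0],0],
  [[0,0,0.0038],[0,0,0],0],
])

```text
time_s: 11.45
position: [0.5442, -0.0089, 0.1771]
tcp_rot: [[-1.0, 0.001, -0.0], [0.001, 1.0, 0.0], [0.0, 0.0, -1.0]]
force: [0.3, 0.4, -5.1]
opening: 0.277
grasp_force: 30.0
```

To row units: 0.004 m / 0.8 = 0.005, 0.003 m / 0.8 = 0.0038.

Emit:
tcp_steps([
  [[0,0,0.0013],[0,0,0],0],
  [[0,0,0.0025],[0,0,0],0],
  [[0,0,0.0038],[0,0,0],0],
  [[0,0,0.005],[0,0,0],0],
  [[0,0,0.005],[0,0,0],0],
])

```text
time_s: 11.95
position: [0.5442, -0.0089, 0.1732]
tcp_rot: [[-1.0, 0.0, -0.0], [0.0, 1.0, 0.0], [0.0, 0.0, -1.0]]
force: [-0.3, 0.8, -5.1]
opening: 0.281
grasp_force: 30.0
```

Emit:
tcp_steps([
  [[0,0,0.0013],[0,0,0],0],
  [[0,0,0.0025],[0,0,0],0],
  [[0,0,0.0038],[0,0,0],0],
  [[0,0,0.005],[0,0,0],0],
  [[0,0,0.005],[0,0,0],0],
])

```text
time_s: 12.45
position: [0.5442, -0.0089, 0.1692]
tcp_rot: [[-1.0, 0.0, -0.0], [0.0, 1.0, 0.0], [0.0, 0.0, -1.0]]
force: [-0.1, -0.3, -5.1]
opening: 0.277
grasp_force: 30.0
```

Emit:
tcp_steps([
  [[0,0,0.0013],[0,0,0],0],
  [[0,0,0.0025],[0,0,0],0],
  [[0,0,0.0025],[0,0,0],0],
])

```text
time_s: 12.75
position: [0.5441, -0.0089, 0.1672]
tcp_rot: [[-1.0, 0.0, -0.0], [0.0, 1.0, 0.0], [0.0, 0.0, -1.0]]
force: [0.1, 0.9, -4.3]
opening: 0.273
grasp_force: 30.0
```

Expected floor contact is at about .165.

To row units: 0.001 m / 0.8 = 0.0013.

Emit:
tcp_steps([
  [[0,0,0.0013],[0,0,0],0],
  [[0,0,0.0013],[0,0,0],0],
])

```text
time_s: 12.95
position: [0.5442, -0.0089, 0.1662]
tcp_rot: [[-1.0, 0.0, -0.0], [0.0, 1.0, 0.0], [0.0, 0.0, -1.0]]
force: [-0.1, 0.3, -4.8]
opening: 0.282
grasp_force: 30.0
```

Emit:
tcp_steps([
  [[0,0,0.0009],[0,0,0],0],
  [[0,0,0.0009],[0,0,0],0],
])

```text
time_s: 13.15
position: [0.5444, -0.009, 0.1658]
tcp_rot: [[-1.0, 0.0, 0.0], [0.0, 1.0, -0.0], [-0.0, -0.0, -1.0]]
force: [0.7, -0.3, -3.9]
opening: 0.28
grasp_force: 30.0
```

Emit:
tcp_steps([
  [[0,0,0.0006],[0,0,0],0],
  [[0,0,0.0006],[0,0,0],0],
])

```text
time_s: 13.35
position: [0.5447, -0.0091, 0.1657]
tcp_rot: [[-1.0, 0.0, 0.001], [0.0, 1.0, -0.0], [-0.001, -0.0, -1.0]]
force: [-0.4, 0.3, 0.3]
opening: 0.276
grasp_force: 30.0
```

It's seated: the support force appears at TCP z = .1657, which matches the .1653 predicted. Now I crank gently clockwise (+rz of the tool) about the well's centre.

To row units: 0.0012 m / 0.8 = 0.0015, 0.0009 m / 0.8 = 0.0011, 20 degrees / 114.5916 = 0.1745.

Emit:
tcp_steps([
  [[0,0,0],[0,0,0],0],
  [[0,0,0],[0,0,0],0],
  [[0.0004,0,0],[0,0,0.0436],0],
  [[0.0008,0.0001,0],[0,0,0.0873],0],
  [[0.0011,0.0001,0],[0,0,0.1309],0],
  [[0.0015,0.0003,0],[0,0,0.1745],0],
  [[0.0015,0.0003,0],[0,0,0.1745],0],
])

```text
time_s: 14.05
position: [0.5434, -0.0085, 0.1654]
tcp_rot: [[-0.94, 0.342, 0.001], [0.342, 0.94, 0.0], [-0.001, 0.001, -1.0]]
force: [-0.2, 0.5, 1.3]
opening: 0.277
grasp_force: 30.0
```

Run:
```python
from h import *
s=bot.read_state();print(s['force'],s['moment']);goal(.5442,-.0089,.1657,0)
```

```text
[-0.23851859  0.45804556  1.28029   ] [0.1839598  0.01549419 0.07554338]
d [-0.0009 -0.0001 -0.0003] rv [  0.02   0.05 -20.  ] dist 0.001 pos [ 0.5434 -0.0085  0.1654] yaw -20.0 j6 -82.7 t 14.05
```

To row units: 0.0029 m / 0.8 = 0.0036, 0.0026 m / 0.8 = 0.0033, 50 degrees / 114.5916 = 0.4363.

Emit:
tcp_steps([
  [[0.0004,0,0],[0,0,0.0436],0],
  [[0.0008,0,0],[0,0,0.0873],0],
  [[0.0011,0,0],[0,0,0.1309],0],
  [[0.0015,0,0],[0,0,0.1745],0],
  [[0.0019,-0.0001,0],[0,0,0.2182],0],
  [[0.0023,-0.0001,0],[0,0,0.2618],0],
  [[0.0026,0,0],[0,0,0.3054],0],
  [[0.003,0.0001,0],[0,0,0.3491],0],
  [[0.0033,0.0003,0],[0,0,0.3927],0],
  [[0.0036,0.0004,0],[0,0,0.4363],0],
  [[0.0036,0.0004,0],[0,0,0.4363],0],
])

```text
time_s: 15.15
position: [0.5417, -0.0069, 0.1656]
tcp_rot: [[-0.343, 0.939, 0.003], [0.939, 0.343, 0.001], [-0.0, 0.003, -1.0]]
force: [1.0, 3.1, 0.4]
opening: 0.279
grasp_force: 30.1
```

Run:
```python
from h import *
s=bot.read_state();print(s['force'],s['moment']);goal(.5442,-.0089,.1657,0)
c=grab('top','t6.png');a=cv2.imread('pics/t0.png')
f=lambda i:cv2.resize(i[150:270,235:385],(400,320),interpolation=cv2.INTER_CUBIC)
cv2.imwrite('pics/c6.png',np.hstack([f(a),f(c['color'][:,:,::-1])]))
```

```text
[1.03545101 3.14841119 0.35703638] [ 0.43026547 -0.39252369  0.164534  ]
d [-0.0027  0.0016 -0.0001] rv [  0.14   0.12 -69.92] dist 0.003 pos [ 0.5417 -0.0069  0.1656] yaw -69.92 j6 -32.7 t 15.15
```

View pics/c6.png

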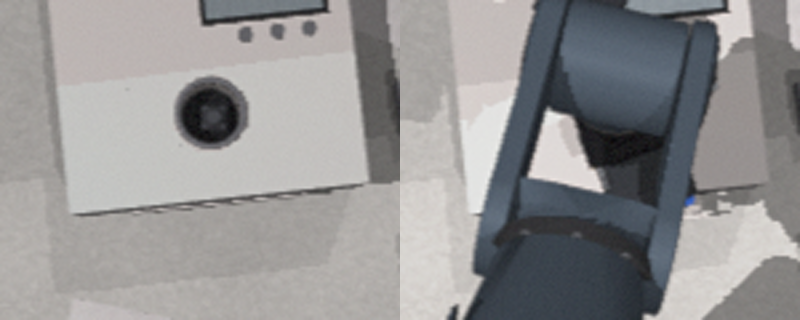

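The tray is coming out: a blue cap now shows below the front edge at crop (690,200). The torque is 0.165 N m, as stated. Continuing.

To row units: 0.0017 m / 0.8 = 0.0021, 0.0015 m / 0.8 = 0.0019, 35 degrees / 114.5916 = 0.3054.

Emit:
tcp_steps([
  [[0.0008,-0.0003,0],[0,0,0.0436],0],
  [[0.001,-0.0006,0],[0,0,0.0873],0],
  [[0.0013,-0.0009,0],[0,0,0.1309],0],
  [[0.0014,-0.0013,0],[0,0,0.1745],0],
  [[0.0016,-0.0015,0],[0,0,0.2182],0],
  [[0.0019,-0.0018,0],[0,0,0.2618],0],
  [[0.0021,-0.002,0],[0,0,0.3054],0],
  [[0.0021,-0.002,0],[0,0,0.3054],0],
])

```text
time_s: 16.0
position: [0.5406, -0.0063, 0.1658]
tcp_rot: [[0.257, 0.966, 0.005], [0.966, -0.257, -0.0], [0.001, 0.005, -1.0]]
force: [3.1, 2.3, -0.9]
opening: 0.279
grasp_force: 30.1
```

Run:
```python
from h import *
s=bot.read_state();print(s['force'],s['moment']);goal(.5442,-.0089,.1657,0)
```

```text
[ 3.07345438  2.32669073 -0.92234804] [ 0.328848   -0.85607404  0.22832668]
d [-0.0016  0.0041  0.0001] rv [   0.26    0.2  -104.88] dist 0.004 pos [ 0.5406 -0.0063  0.1658] yaw -104.88 j6 2.3 t 16.0
```

To row units: -0.0014 m / 0.8 = -0.0018, -0.0011 m / 0.8 = -0.0014, 30 degrees / 114.5916 = 0.2618.

Emit:
tcp_steps([
  [[0.0006,0,0],[0,0,0.0436],0],
  [[0.0013,-0.0003,0],[0,0,0.0873],0],
  [[0.0013,-0.0006,0],[0,0,0.1309],0],
  [[0.0013,-0.001,0],[0,0,0.1745],0],
  [[0.0013,-0.0014,0],[0,0,0.2182],0],
  [[0.0014,-0.0018,0],[0,0,0.2618],0],
  [[0.0014,-0.0018,0],[0,0,0.2618],0],
])

```text
time_s: 16.7
position: [0.5399, -0.0055, 0.166]
tcp_rot: [[0.706, 0.709, 0.006], [0.709, -0.706, -0.001], [0.003, 0.005, -1.0]]
force: [4.0, 0.7, 1.4]
opening: 0.281
grasp_force: 30.1
```

Run:
```python
from h import *
s=bot.read_state();print(s['force'],s['moment']);goal(.5442,-.0089,.1657,0)
c=grab('scene','s7.png');d=grab('top','t7.png')
f=lambda i:cv2.resize(i,(400,400),interpolation=cv2.INTER_CUBIC)
cv2.imwrite('pics/c7.png',np.hstack([f(c['color'][150:290,210:350,::-1]),f(d['color'][140:280,240:380,::-1])]))
```

```text
[4.04314275 0.66776896 1.36624463] [ 0.13335904 -0.87086654  0.24002197]
d [0.0006 0.0055 0.0003] rv [   0.35    0.24 -134.87] dist 0.006 pos [ 0.5399 -0.0055  0.166 ] yaw -134.87 j6 32.4 t 16.7
```

View pics/c7.png

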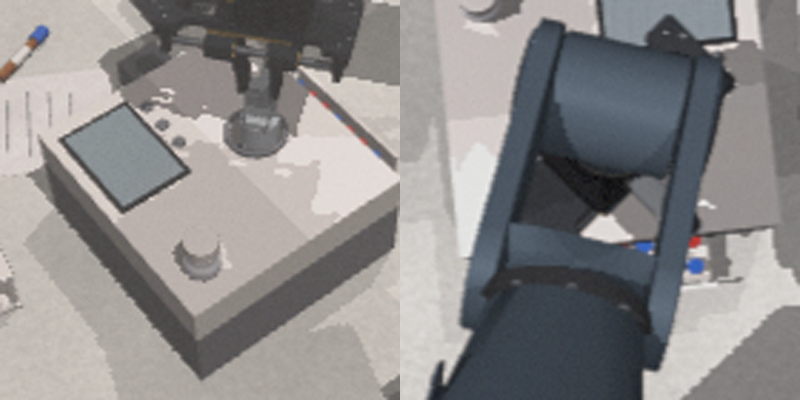

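The tray stands well out, with its blue and red caps visible in front at crop (690,265). The crank's arm now points back toward the front right. I'll turn 7° more for margin, relieve the side load and release.

To row units: 0.0006 m / 0.8 = 0.0008, 0.0003 m / 0.8 = 0.0004, 7 degrees / 114.5916 = 0.0611.

Emit:
tcp_steps([
  [[0.0004,0.0004,0],[0,0,0.0349],0],
  [[0.0006,0.0006,0],[0,0,0.0611],0],
  [[0.0008,0.0008,0],[0,0,0.0611],0],
  [[0.0008,0.0008,0],[0,0,0.0611],0],
  [[0.0008,0.0008,0],[0,0,0.0611],0],
])

```text
time_s: 17.3
position: [0.5397, -0.0053, 0.1659]
tcp_rot: [[0.787, 0.617, 0.004], [0.617, -0.787, -0.001], [0.002, 0.003, -1.0]]
force: [5.1, 1.4, 3.6]
opening: 0.277
grasp_force: 30.1
```

Run:
```python
from h import *
s=bot.read_state();print(s['force'],s['moment'])
```

```text
[5.0932182  1.44243352 3.57783747] [ 0.1365036  -0.90577609  0.19921433]
```

To row units: 0.0006 m / 0.8 = 0.0008, -2 degrees / 114.5916 = -0.0175.

Emit:
tcp_steps([
  [[0.0008,0.0008,0],[0,0,-0.0087],0],
  [[0.0008,0.0008,0],[0,0,-0.0175],0],
  [[0.0008,0.0008,0],[0,0,-0.0175],0.5],
  [[0.0008,0.0008,0],[0,0,-0.0175],0.8],
  [[0.0008,0.0008,0],[0,0,-0.0175],0.8],
  [[0.0008,0.0008,0],[0,0,-0.0175],0.8],
  [[0.0008,0.0008,0],[0,0,-0.0175],0.8],
  [[0.0008,0.0008,0],[0,0,-0.0175],0.8],
  [[0.0008,0.0008,0],[0,0,-0.0175],0.8],
  [[0.0008,0.0008,0],[0,0,-0.0175],0.8],
])

```text
time_s: 18.3
position: [0.5389, -0.005, 0.1651]
tcp_rot: [[0.766, 0.642, -0.0], [0.642, -0.766, 0.0], [-0.0, -0.0, -1.0]]
force: [-0.7, 0.4, 0.2]
opening: 0.787
grasp_force: 0.0
```

Released, with no force left. Straight up, then I look.

To row units: -0.17 m / 0.8 = -0.2125, -0.14 m / 0.8 = -0.175.

Emit:
tcp_steps([
  [[0,0,-0.0125],[0,0,0],0.8],
  [[0,0,-0.0375],[0,0,0],0.8],
  [[0,0,-0.075],[0,0,0],0.8],
  [[0,0,-0.125],[0,0,0],0.8],
  [[0,0,-0.175],[0,0,0],0.8],
  [[0,0,-0.2125],[0,0,0],0.8],
  [[0,0,-0.2125],[0,0,0],0.8],
])

```text
time_s: 19.0
position: [0.5419, -0.0055, 0.3412]
tcp_rot: [[0.766, 0.643, 0.012], [0.643, -0.766, -0.002], [0.008, 0.01, -1.0]]
force: [0.4, -0.9, 0.2]
opening: 0.803
grasp_force: 0.0
```

Run:
```python
from h import *
goal(.5,.35,.33,-142)
```

```text
d [ 0.1963 -0.2995  0.0098] rv [ 0.54 -0.44  1.99] dist 0.358 pos [ 0.5419 -0.0055  0.3412] yaw -140.02 j6 37.6 t 19.0
```

To row units: -0.3 m / 0.8 = -0.375, -0.29 m / 0.8 = -0.3625.

Emit:
tcp_steps([
  [[0.025,-0.0375,0],[0,0,0],0.8],
  [[0.0563,-0.0875,0],[0,0,0],0.8],
  [[0.0875,-0.1375,0],[0,0,0],0.8],
  [[0.1188,-0.1813,0],[0,0,0],0.8],
  [[0.15,-0.2313,0],[0,0,0],0.8],
  [[0.1813,-0.275,0],[0,0,0],0.8],
  [[0.2125,-0.325,0],[0,0,0],0.8],
  [[0.2375,-0.3625,0],[0,0,0],0.8],
  [[0.245,-0.375,0],[0,0,0],0.8],
  [[0.245,-0.375,0],[0,0,0],0.8],
  [[0.245,-0.375,0],[0,0,0],0.8],
])

```text
time_s: 20.1
position: [0.4963, 0.3497, 0.3346]
tcp_rot: [[0.766, 0.642, -0.001], [0.642, -0.766, -0.002], [-0.002, 0.001, -1.0]]
force: [-0.4, -0.8, 0.2]
opening: 0.796
grasp_force: 0.0
```

Run:
```python
from h import *
c=grab('scene','s8.png');d=grab('top','t8.png')
f=lambda i:cv2.resize(i,(400,400),interpolation=cv2.INTER_CUBIC)
cv2.imwrite('pics/c8.png',np.hstack([f(c['color'][130:290,210:370,::-1]),f(d['color'][130:270,240:380,::-1])]))
```

```text
(no output)
```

View pics/c8.png

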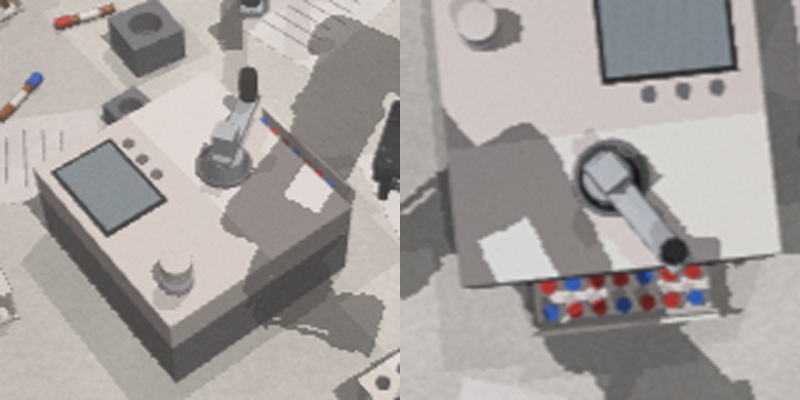

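The crank stands seated in the collar at crop (605,175). The tray is out with two rows of caps, and its front panel edge runs from crop (540,335) to (720,318). I'll put a number on the extension.

Run:
```python
from h import *
P=lambda x,y,z:world('t8',240+(x-400)*.35,130+y*.35,z)
a,b=P(470,287,.125),P(780,250,.125);n=(a-b)/np.linalg.norm(a-b);n=np.array([n[1],-n[0],0])
for z in (.07,.09,.11):
  print(z,[round(float((a-P(x,y,z))@n),4) for x,y in((540,335),(720,318))])
print('yaw',np.degrees(np.arctan2(n[1],n[0])))
W=np.array([.5457,-.0049,.08]);
print('front from well', (W-a)@n)
h=P(604,172,.194);print('hub top',h, 'knob',P(675,250,.2035))
```

```text
0.07 [0.0492, 0.0534]
0.09 [0.0489, 0.053]
0.11 [0.0486, 0.0527]
yaw 7.189139908805618
front from well 0.08077425086181408
hub top [5.43268034e-01 5.25864007e-04 1.94000000e-01] knob [ 0.47917639 -0.05757234  0.2035    ]
```

The extension measures about 49 mm, the crank is seated and the arm is clear of everything. Handing in.

```bash
python3 -c "
from rig import bot
print(bot.hand_in())"
```

```text
the job is handed in; nothing more can be done
None
```

I seated the crank fully on the drive, turned it clockwise until the tray stood out about 49 mm by the top camera, left it standing released in the well, and handed the job in at about 20 s; the hand-in returned no verdict.

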